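# Rake the turned rods into the grooves of the drying tray

## Task

Four freshly polished bow-button rods lie askew on top of the grooved drying tray. Pick up the little wooden rake and comb them across the grooves with it until every rod has dropped fully into a groove, then stand the rake back on its teeth on the bench, clear of the tray. The polish marks easily, so never touch the rods with the gripper, and leave the shellac jar undisturbed.

Things in the scene. Friction and masses are not known exactly. Their poses are not given: they have to be found in the camera images.
- tray: shallow beech tray fixed to the bench, outside 221 (x) x 156 (y) mm, walls 8 mm thick and 36 mm high. Origin: centre of its underside, on the bench. Ten straight grooves, each 140 mm long, 16 wide, 12.5 deep, run along its y axis; centres at x = -94.5 to 94.5 mm, every 21 mm. At the start the rods' middles lie within 35 mm of its centre, turned 29 to 40 degrees from the grooves
- tray_ridges (a point): centre of the tray at the height of the ridge tops, 20.5 mm above the bench; ridges are 5 mm wide, round-topped. A rod in a groove lies just below them, so a rake skimming the ridges passes over it and rolls other rods on to the next empty groove. A rod drops in only when parallel to the groove. Inside its walls the tray is 205 (x) x 140 (y) mm; at the start at least the outer 28 mm at both x ends are free of rods
- rake: loose wooden hand rake, 0.13 to 0.21 kg, standing on its teeth on the bench left or right of the tray. Origin: centre of the row of teeth, at their tips. Seven teeth 18 mm thick and 18 long, 9 mm apart, in a row along its y axis; head bar 20 (x) x 124 (y) mm at 18 to 36 mm height; upright handle in the middle, 21 (x) x 30 (y) mm, up to 101 mm. Both sides alike
- rake_grip (a point): middle of the rake's handle, 80 mm above the tips of the teeth: grip here from above across the 21 mm thickness (the rake's x) and draw the rake along its own x, either way
- rod_1: turned rod, black ebony, a cylinder 12 mm in diameter, 100 mm long, 16 to 30 g; polished, slides and rolls easily. Origin: its middle; its y axis runs along it. At the start three rods lie askew side by side on the ridge tops (centre 26.5 mm above the bench) and rod_4 across them (centre 38.5 mm); in a groove its centre is 14 mm above the bench
- rod_2: turned rod, red-brown rosewood, a cylinder 12 mm in diameter, 100 mm long, 16 to 30 g; polished, slides and rolls easily. Origin: its middle; its y axis runs along it. At the start three rods lie askew side by side on the ridge tops (centre 26.5 mm above the bench) and rod_4 across them (centre 38.5 mm); in a groove its centre is 14 mm above the bench
- rod_3: turned rod, black ebony, a cylinder 12 mm in diameter, 100 mm long, 16 to 30 g; polished, slides and rolls easily. Origin: its middle; its y axis runs along it. At the start three rods lie askew side by side on the ridge tops (centre 26.5 mm above the bench) and rod_4 across them (centre 38.5 mm); in a groove its centre is 14 mm above the bench
- rod_4: turned rod, red-brown rosewood, a cylinder 12 mm in diameter, 100 mm long, 16 to 30 g; polished, slides and rolls easily. Origin: its middle; its y axis runs along it. At the start three rods lie askew side by side on the ridge tops (centre 26.5 mm above the bench) and rod_4 across them (centre 38.5 mm); in a groove its centre is 14 mm above the bench
- shellac_jar: bystander: loose amber jar with a pale lid, 60 mm in diameter, 84 mm high, standing on the bench on the other side of the tray from the rake. Origin: centre of its underside. Beyond it the desk lamp's black shade hangs fixed over the far right of the bench (x 0.58 to 0.84, y -0.40 to -0.15 m), rim 0.41 m up, its jointed arm behind: keep the robot arm clear of it

How it is judged:
On the way, in this order (a step that is already met when the one before it is completed fails the run):
1. the held rake is down in the tray, its teeth lower than the tops of the rods on the ridges (z of rake in the frame of tray between 0.015 and 0.0315 m and x of rake in the frame of tray between -0.102 and 0.102 m and y of rake in the frame of tray between -0.05 and 0.05 m), for 0.2 s.
2. every rod lies in a groove (z of rod_1 in the frame of tray between 0.01 and 0.0175 m and angle between the y axis of each of rod_1, rod_2, rod_3, rod_4 and the y axis of tray, either way round below 0.08 rad and x of rod_1 in the frame of tray between -0.103 and 0.103 m and y of rod_1 in the frame of tray between -0.03 and 0.03 m and z of rod_2 in the frame of tray between 0.01 and 0.0175 m and x of rod_2 in the frame of tray between -0.103 and 0.103 m and y of rod_2 in the frame of tray between -0.03 and 0.03 m and z of rod_3 in the frame of tray between 0.01 and 0.0175 m and x of rod_3 in the frame of tray between -0.103 and 0.103 m and y of rod_3 in the frame of tray between -0.03 and 0.03 m and z of rod_4 in the frame of tray between 0.01 and 0.0175 m and x of rod_4 in the frame of tray between -0.103 and 0.103 m and y of rod_4 in the frame of tray between -0.03 and 0.03 m), for 0.2 s.
At the end, for the whole second after the job is handed in: All four rods lie still in grooves (centre under 17.5 mm above the tray's underside, parallel within 0.08 rad); the rake stands still on its teeth on the bench (upright within 0.15 rad, under 8 mm high), not touching the tray; the jar is upright, within 30 mm of its place (all of step 2 and linear speed of each of rod_1, rod_2, rod_3, rod_4, rake below 0.02 m/s and height (world z) of rake below 0.008 m and angle between each of rake, shellac_jar's own z axis and vertical below 0.15 rad and contact force between rake and tray below 0.1 N and distance of shellac_jar from where it was at the start of the episode below 0.03 m).
It fails at once if the gripper touches a rod (contact force between the fingers and rod_1 above 0.3 N or contact force between the fingers and rod_2 above 0.3 N or contact force between the fingers and rod_3 above 0.3 N or contact force between the fingers and rod_4 above 0.3 N).
It fails at once if the shellac jar is shoved or knocked over (distance of shellac_jar from where it was at the start of the episode above 0.03 m or angle between shellac_jar's own z axis and vertical above 0.3 rad).
It also fails if it takes over 58 s, if anything falls off the work surface, if the arm or the gripper's body presses on something with over 40 N, if the wrist force passes 120 N, or if a joint passes its speed limit or range.

## Robot

A 7-joint arm with a two-finger parallel gripper is mounted at the origin on a cart in front of the work surface, level with it; the furniture and walls round the work are solid. World frame = base frame: x ahead of the robot, y to its left, z up, the work surface at z = 0. Lengths are in m, angles in rad, forces in N, time in s.
With the tool pointing down it reaches from about 0.375 to 0.925 m from the base axis. Payload 3.1 kg.
Tool frame: the origin (TCP) lies at the very end of the fingers, on their centre line; the grasp point (between the pads) lies 19 mm behind it; z points along the fingers, y is the direction in which the jaws open and shut (so a half turn about z gives the same grasp; the last joint's range is limited). The gripper opens to 85 mm and grips with 20 to 120 N. Pads are 22 mm wide; open, the fingers measure 114 mm over their backs; the gripper's body (76 mm by 85 mm) begins 54 mm behind the grasp point. The pads swing forward as they close: fully open they stand 13 mm farther back than shut.
Start: joints at [-1.211, 0.383, 0.044, 1.598, -0.018, 1.161, -0.05], TCP at [0.287, 0.583, 0.195] pointing down, gripper open.
Joint ranges: [-2.61, 2.61], [-0.41, 2.15], [-1.48, 1.57], [0, 2.5], [-1.57, 4.71], [0.05, 1.97], [-2.85, 2.85]. Speed limits (rad/s): [2.79, 2.79, 3.14, 3.14, 3.14, 3.14, 3.14].

## Interface

Orientations are given as a rotation vector (axis times angle).
In Python, from cell import read_state, cams, workorder gives the robot as it stands.
- The arm moves only by the tool arm_command, never from a script. Its argument "steps" is a list of rows, each a list of 5 numbers: the shift along the world's x, y, z in m, then the turn about the world's z in degrees, then the opening, from 0 (shut) to 1 (fully open). A call has 1 to 20 rows; each row shifts and turns the commanded pose from where the row before left it; what a row does not reach is not made up. A row lasts 1/8 s, in which the tool goes at most 62.5 mm and 10.7 degrees, less where a joint would pass 70% of its speed; a pose out of reach is approached as far as the arm can. A call with a gripper value outside its range is refused whole. The fingers move at their own pace and stop on an object; the grip force is fixed at half the most. Time passes only in rows, so rows that do not move let the fingers close. It gives the time, the measured TCP pose, the force and the opening at its end, in the units of the state.
- read_state(): the state, without advancing time (a new reading comes with each control period).
- cams.snapshot(name): name is "scene" or "top"; returns a dict with "image" (420x560x3 uint8, blue, green, red), "camera_matrix" (3x3 intrinsics, pixels), "k1" (the pictures are not rectified: a ray, as slopes to the right and down, at radius r is drawn at 1 + k1 r^2 times it, then the intrinsics apply), "rvec" (rotation vector, rad) and "tvec" (3), from world to camera coordinates, as OpenCV has them. Camera axes: x right, y down, z forward; pixel columns grow to the right and rows downward; lengths in m; the calibration is good to about 2 mm. A picture is of the moment at which its call begins. There is no depth.
- workorder.job_done(): hands the job in, once; it reports no verdict.
The state is a dict: "time_s": time; "joints": joint angles; "qvel": joint speeds; "joint_efforts": joint torques, N m; "position": TCP position; "ee_rot": TCP orientation; "contact_force": force on the tool from outside, world axes, zero at the start; "torque": the same for the moment, N m; "gripper_width": opening from 0.0 (shut) to 1.0 (fully open).
Only numpy, scipy, OpenCV 4.12 (cv2) and the standard library are available. Lean on these libraries where they do the work, as an engineer would, in place of code of your own. Each camera call takes 0.05 s, during which the arm holds its last target.

## Working session

There is one attempt and no reset: what is moved stays moved. The work goes in short steps, Python scripts to look and compute and a tool call to move; the robot and the scene stay as the last step left them, time stands still between calls to the robot, and variables do not carry over. Pictures are saved under pics/ and viewed, and the job is handed in when it is done.

Besides the shell and the picture viewer there is one more tool, called as name([rows], argument=value, ...), one row to a line, values as JSON. arm_command: Moves the arm, as the interface text tells. Its arguments: {"type":"object","properties":{"steps":{"type":"array","items":{"type":"array","items":{"type":"number"}}}},"required":["steps"]}

```bash
mkdir -p pics; ls
python3 - <<'E'
from cell import read_state, cams
import cv2
print(read_state())
for n in("scene","top"):
    s=cams.snapshot(n); cv2.imwrite(f"pics/{n}0.png",s["image"]); print(n,s["camera_matrix"],s["k1"],s["rvec"],s["tvec"])
E
```

```text
pics
{'time_s': 0.0, 'joints': array([-1.21080404,  0.3838274 ,  0.04380327,  1.59957921, -0.01790112,
        1.16118108, -0.04990937]), 'qvel': array([ 0.00053732,  0.00015994, -0.00112289, -0.00015396, -0.00166874,
        0.00063763, -0.00020365]), 'joint_efforts': array([ 1.64940029e-04, -4.33455992e+01,  1.02428935e+00, -2.49507308e+01,
        1.04589484e-02,  1.12432003e-02,  9.68902931e-07]), 'position': array([0.28681468, 0.58214686, 0.19348927]), 'ee_rot': array([-0.71257878, -3.05923045,  0.00402229]), 'contact_force': array([-0.13297226, -0.41982774,  0.06348107]), 'torque': array([-0.01788673, -0.01643457,  0.00642353]), 'gripper_width': 1.0026538578987274}
scene [[459.70809513   0.         271.72665604]
 [  0.         459.70809513 208.50889559]
 [  0.           0.           1.        ]] -0.028630222358046752 [ 1.87868924 -0.82503956  0.52779393] [-0.29446749  0.27786602  0.59675635]
top [[392.98095752   0.         279.19010678]
 [  0.         392.98095752 211.65606978]
 [  0.           0.           1.        ]] -0.1069413157704975 [ 2.21322451 -1.94635119  0.23341031] [0.02494853 0.54397536 0.78541905]
```

View pics/scene0.png

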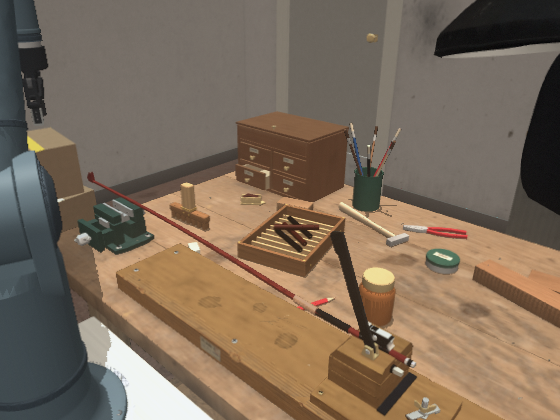

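View pics/top0.png

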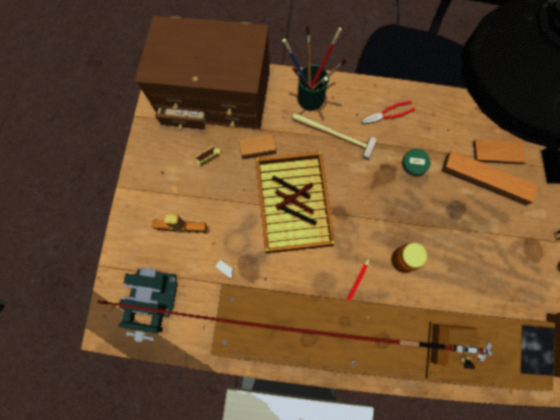

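In the top view the rake is at about (180,225), the tray centre at about (295,202), the rods around (293,198), and the jar at about (410,257). Next I'll enlarge it and measure.

```bash
cat > h.py <<'E'
import cv2, numpy as np
from cell import read_state, cams
def snap(n):
    return cams.snapshot(n)
def ray(s,uv):
    K=s["camera_matrix"];d=np.array([s["k1"],0,0,0,0.])
    p=cv2.undistortPoints(np.array(uv,float).reshape(-1,1,2),K,d).reshape(-1,2)
    R=cv2.Rodrigues(np.array(s["rvec"],float))[0]
    c=-R.T@np.array(s["tvec"]).ravel()
    return c,(np.c_[p,np.ones(len(p))])@R
def cast(s,uv,z):
    c,d=ray(s,uv); return c+d*((z-c[2])/d[:,2])[:,None]
def proj(s,P):
    return cv2.projectPoints(np.array(P,float).reshape(-1,1,3),np.array(s["rvec"],float),np.array(s["tvec"],float),s["camera_matrix"],np.array([s["k1"],0,0,0,0.]))[0].reshape(-1,2)
def crop(s,x0,y0,x1,y1,f,name):
    cv2.imwrite(name,cv2.resize(s["image"][y0:y1,x0:x1],None,fx=f,fy=f,interpolation=cv2.INTER_CUBIC))
E
python3 - <<'E'
from h import *
t=snap("top");s=snap("scene")
import pickle;pickle.dump((t,s),open("s0.pkl","wb"))
crop(t,140,140,340,260,4,"pics/t1.png")
crop(s,160,170,360,280,4,"pics/s1.png")
for n,a in(("top",t),("scene",s)):
    print(n,ray(a,[(280,210)]))
E
```

```text
top (array([0.33329376, 0.06471309, 0.89338804]), array([[ 0.24263981,  0.03315801, -0.96956097]]))
scene (array([-0.11326191, -0.50028761,  0.50687554]), array([[ 0.67951342,  0.59519048, -0.42935326]]))
```

View pics/t1.png

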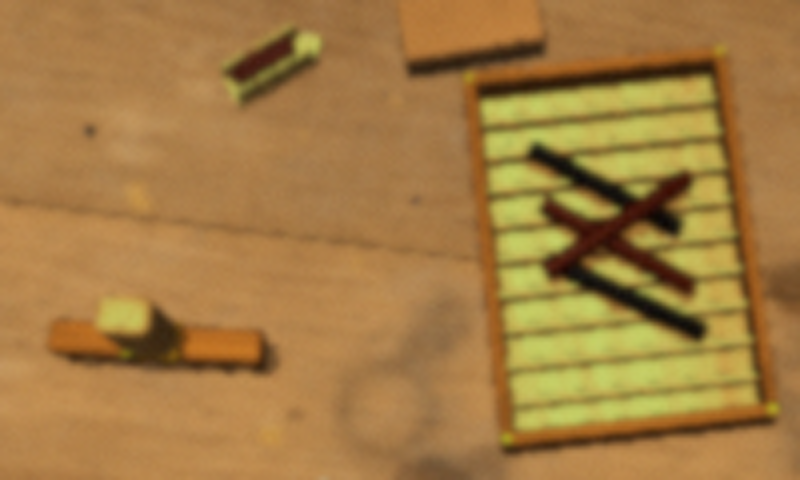

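View pics/s1.png

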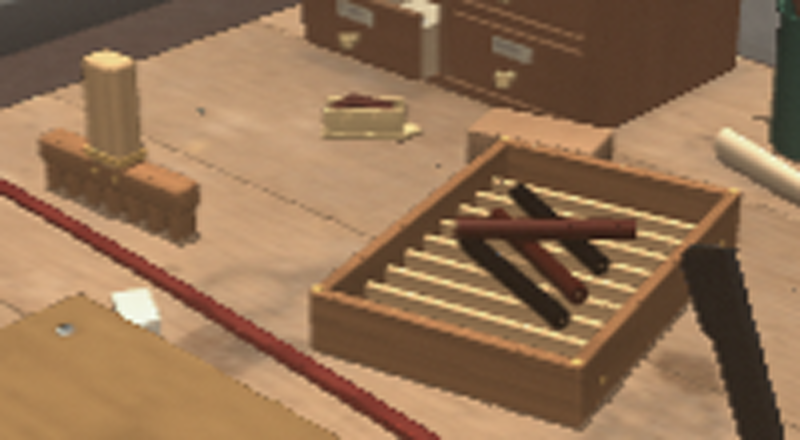

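The enlarged views show the tray corners at crop (467,72), (725,48), (778,410) and (505,445). The rake's handle top is near crop (125,315) and its bar runs from (50,340) to (265,350). The rods are clear to see.

Run:
```python
from h import *
import pickle;t,s=pickle.load(open("s0.pkl","rb"))
f=lambda L:(np.array(L,float)+.5)/4-.5+140
c=cast(t,f([(470,75),(722,50),(774,409),(507,440)]),.036)
print("tray dots",c.round(4),c.mean(0).round(4),[np.linalg.norm(c[i]-c[(i+1)%4]).round(4) for i in range(4)])
ex=(c[0]+c[1]-c[2]-c[3])[:2];print("tray x axis deg",np.degrees(np.arctan2(ex[1],ex[0])))
ey=(c[0]+c[3]-c[1]-c[2])[:2];print("tray y axis deg",np.degrees(np.arctan2(ey[1],ey[0])))
fs=lambda L:(np.array(L,float)+.5)/4-.5+np.array([160,170])
cs=cast(s,fs([(502,140),(738,193),(583,368),(318,290)]),.036);print("tray scene",cs.round(4),cs.mean(0).round(4))
# rake
img=t["image"]; hsv=cv2.cvtColor(img,cv2.COLOR_BGR2HSV)
h=cast(t,f([(97,303),(143,298),(155,328),(106,333)]),.101);print("handle top",h.round(4),h.mean(0).round(4))
b=cast(t,f([(52,322),(263,332),(263,366),(50,354)]),.036);print("bar",b.round(4),b.mean(0).round(4))
e=(b[0]+b[3]-b[1]-b[2])[:2];print("bar ang",np.degrees(np.arctan2(e[1],e[0])),np.linalg.norm(e)/2)
hs=cast(s,fs([(83,62),(107,54),(137,62),(112,72)]),.101);print("handle scene",hs.round(4),hs.mean(0).round(4))
for n,L,z in(("A blk",[(533,152),(678,228)],.0265),("B red",[(548,207),(690,288)],.0265),("C blk",[(555,265),(702,333)],.0265),("top red",[(551,268),(687,180)],.0385)):
    p=cast(t,f(L),z);d=p[1]-p[0];print(n,p.mean(0).round(4),np.linalg.norm(d).round(4),np.degrees(np.arctan2(d[1],d[0])).round(1))
j=cast(t,[(411,256)],.084);print("jar",j)
```

```text
tray dots [[ 0.6642  0.1628  0.036 ]
 [ 0.6986  0.0186  0.036 ]
 [ 0.4907 -0.0317  0.036 ]
 [ 0.455   0.1123  0.036 ]] [0.5771 0.0655 0.036 ] [np.float64(0.1482), np.float64(0.2139), np.float64(0.1484), np.float64(0.2153)]
tray x axis deg 13.60063795608624
tray y axis deg 103.67715894028251
tray scene [[ 0.6634  0.1636  0.036 ]
 [ 0.701   0.016   0.036 ]
 [ 0.4915 -0.0374  0.036 ]
 [ 0.4577  0.1116  0.036 ]] [0.5784 0.0635 0.036 ]
handle top [[0.4892 0.3316 0.101 ]
 [0.4949 0.3078 0.101 ]
 [0.4799 0.2984 0.101 ]
 [0.474  0.3237 0.101 ]] [0.4845 0.3154 0.101 ]
bar [[0.4877 0.3771 0.036 ]
 [0.4976 0.2563 0.036 ]
 [0.4785 0.253  0.036 ]
 [0.4694 0.3745 0.036 ]] [0.4833 0.3152 0.036 ]
bar ang 94.45899316662064 0.1215205890743783
handle scene [[0.4725 0.3208 0.101 ]
 [0.4896 0.3204 0.101 ]
 [0.4938 0.2978 0.101 ]
 [0.4745 0.2965 0.101 ]] [0.4826 0.3089 0.101 ]
A blk [0.6076 0.0764 0.0265] 0.0953 -111.5
B red [0.5744 0.0646 0.0265] 0.094 -113.4
C blk [0.545  0.0556 0.0265] 0.092 -108.2
top red [0.5849 0.0657 0.0385] 0.0933 -48.9
jar [[ 0.47241908 -0.19178833  0.084     ]]
```

arm_command([
  [0.0246,-0.0335,0.001,-7.4,1],
  [0.0246,-0.0335,0.001,-7.4,1],
  [0.0246,-0.0335,0.001,-7.4,1],
  [0.0246,-0.0335,0.001,-7.4,1],
  [0.0246,-0.0335,0.001,-7.4,1],
  [0.0246,-0.0335,0.001,-7.4,1],
  [0.0246,-0.0335,0.001,-7.4,1],
  [0.0246,-0.0335,0,-7.4,1],
  [0,0,0,0,1],
  [0,0,0,0,1],
])

```text
time_s: 1.45
position: [0.4834, 0.3157, 0.2016]
ee_rot: [-2.129, -2.308, 0.0]
contact_force: [-0.2, 0.2, 0.5]
gripper_width: 1.002
```

```bash
cat >> h.py <<'E'
def st():
    r=read_state();R=cv2.Rodrigues(np.array(r["ee_rot"]))[0]
    print("t",round(r["time_s"],2),"pos",r["position"].round(4),"jaw deg",np.degrees(np.arctan2(R[1,1],R[0,1])).round(2),"z",R[:,2].round(3),"F",r["contact_force"].round(2),"M",r["torque"].round(2),"g",round(r["gripper_width"],3),"q",r["joints"].round(2))
    return r
E
python3 -c "
from h import *
st();t=snap('top');crop(t,140,140,340,260,4,'pics/t2.png')
s=snap('scene');crop(s,140,100,340,250,4,'pics/s2.png')"
```

```text
t 1.45 pos [0.4834 0.3157 0.2016] jaw deg 4.62 z [-0.001  0.001 -1.   ] F [-0.21  0.16  0.52] M [0.03 0.06 0.03] g 1.002 q [-0.95  0.25  0.35  1.78 -0.09  1.13 -0.49]
```

View pics/s2.png

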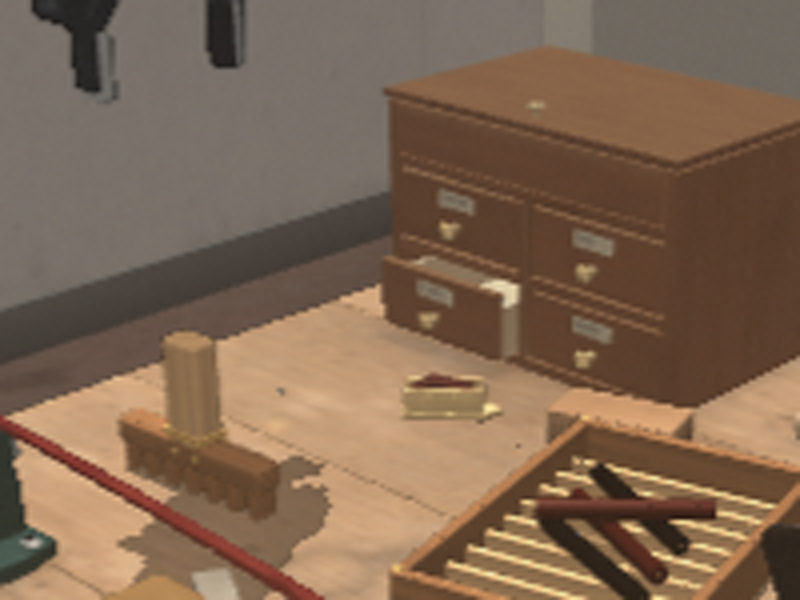

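The fingers bracket the handle from above. I'll go down and grip.

arm_command([
  [0,-0.001,-0.03,0,1],
  [0,-0.001,-0.03,0,1],
  [0,0,-0.03,0,1],
  [0,0,-0.03,0,1],
  [0,0,-0.018,0,1],
  [0,0,0,0,0.6],
  [0,0,0,0,0.3],
  [0,0,0,0,0],
  [0,0,0,0,0],
  [0,0,0,0,0],
  [0,0,0,0,0],
])

```text
time_s: 2.92
position: [0.486, 0.3138, 0.0656]
ee_rot: [2.131, 2.307, 0.006]
contact_force: [1.4, -1.1, 5.9]
gripper_width: -0.001
```

```bash
python3 -c "
from h import *
st();
s=snap('scene');crop(s,140,130,300,250,5,'pics/s3.png')"
```

```text
t 2.92 pos [0.486  0.3138 0.0656] jaw deg 4.55 z [ 0.003  0.002 -1.   ] F [ 1.44 -1.11  5.86] M [-0.04 -0.26 -0.01] g -0.001 q [-0.91  0.41  0.32  1.89 -0.16  0.86 -0.43]
```

View pics/s3.png

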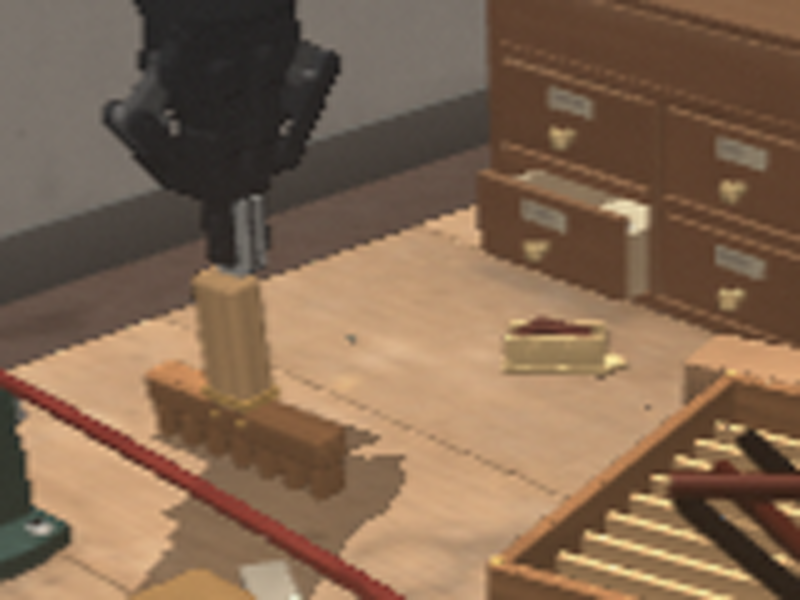

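```bash
python3 -c "
from h import *
s=snap('scene');t=snap('top');p=read_state()['position']
print(proj(s,[p,p+[0,0,.05]]),proj(t,[p,p+[0,0,.05]]))
for a,n,x0,y0 in((s,'s',140,130),(t,'t',130,150)):
    a['image']=a['image'].copy()
    for q in proj(a,[p,p+[0,0,.05]]): cv2.circle(a['image'],tuple(int(round(v)) for v in q),1,(255,0,255),-1)
    crop(a,x0,y0,x0+160,y0+120,5,'pics/%s4.png'%n)
"
```

```text
[[188.02143073 198.18434546]
 [186.43193036 178.45257911]] [[176.14252319 221.56553957]
 [169.89380618 216.29253017]]
```

View pics/s4.png

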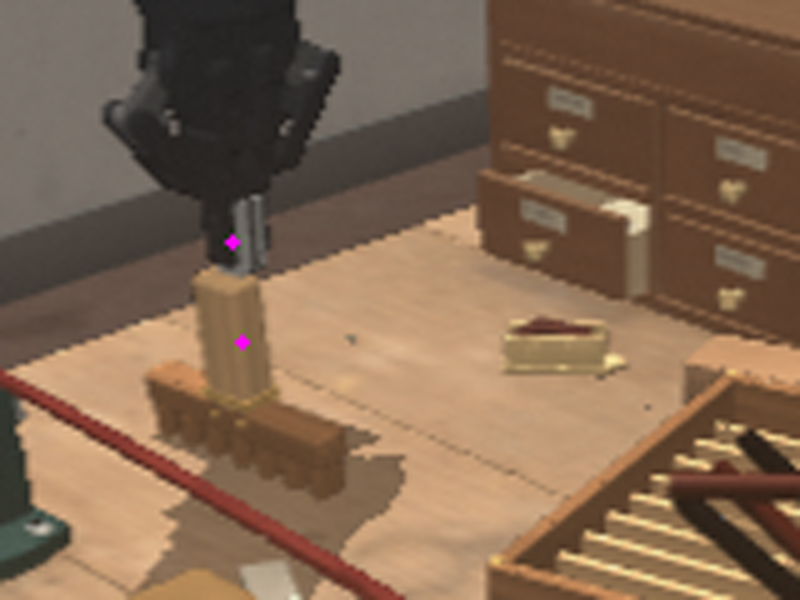

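View pics/t4.png

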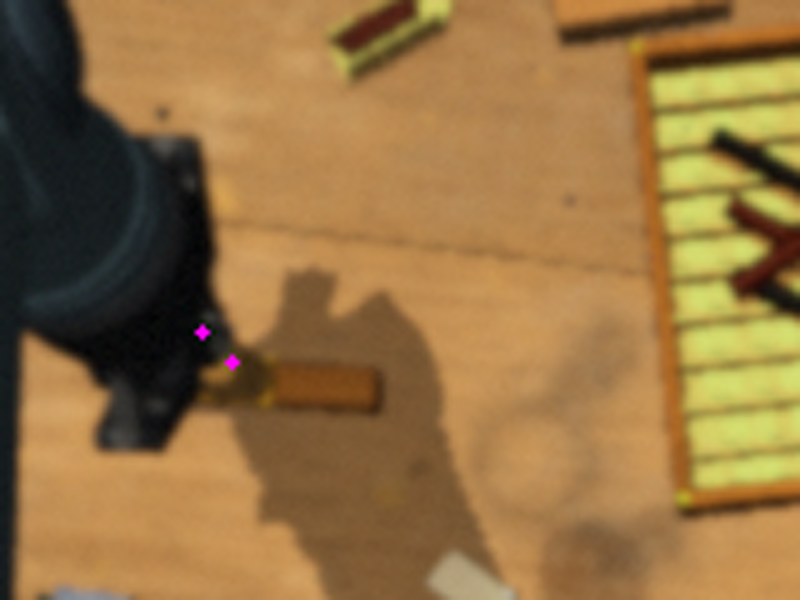

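```bash
python3 -c "
from h import *
s=snap('scene');t=snap('top')
crop(s,165,160,215,235,8,'pics/s5.png')
crop(t,140,190,215,245,8,'pics/t5.png')
st()"
```

```text
t 3.17 pos [0.486  0.3138 0.0656] jaw deg 4.55 z [ 0.003  0.002 -1.   ] F [-0.   -1.48  6.97] M [-0.09 -0.18 -0.02] g -0.001 q [-0.91  0.41  0.32  1.89 -0.16  0.86 -0.43]
```

View pics/s5.png

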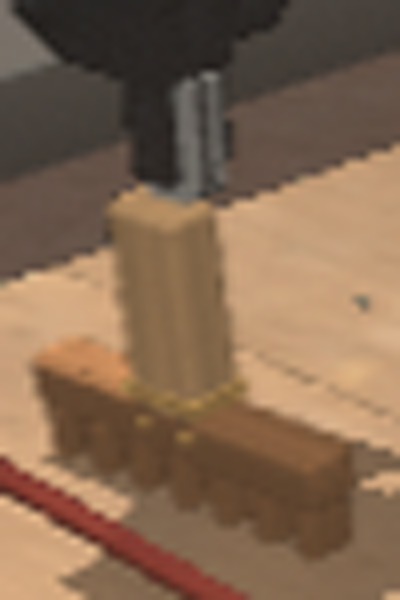

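View pics/t5.png

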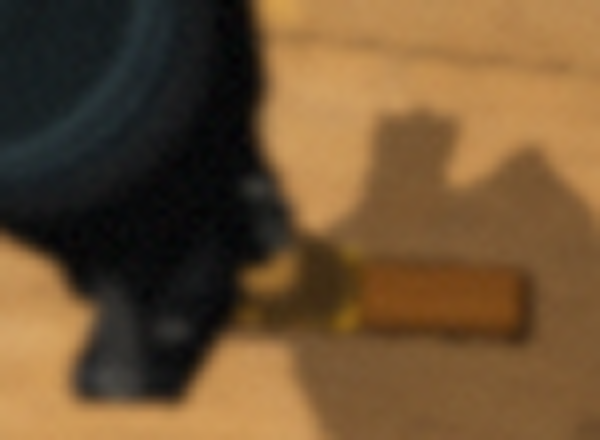

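The gripper reads shut and the fingers look to be behind the handle, not around it. I'll lift straight up before changing anything else.

arm_command([
  [0,0,0.01,0,0],
  [0,0,0.01,0,0],
  [0,0,0.02,0,0],
  [0,0,0.02,0,0],
  [0,0,0,0,0],
])

```text
time_s: 3.8
position: [0.4852, 0.3141, 0.1258]
ee_rot: [2.131, 2.308, 0.006]
contact_force: [0.1, 0.4, -0.0]
gripper_width: 0.001
```

```bash
python3 -c "
from h import *
s=snap('scene');t=snap('top')
r=st();p=r['position']
for a,n,x0,y0 in((s,'s',140,130),(t,'t',110,150)):
    a['image']=a['image'].copy()
    for q in proj(a,[p]): cv2.circle(a['image'],tuple(int(round(v)) for v in q),1,(255,0,255),-1)
    crop(a,x0,y0,x0+120,y0+90,6,'pics/%s6.png'%n)
"
```

```text
t 3.9 pos [0.4836 0.313  0.1236] jaw deg 4.58 z [-0.001 -0.    -1.   ] F [-0.88  0.54 -0.54] M [-0.03  0.03  0.05] g 0.001 q [-0.93  0.33  0.34  1.86 -0.13  0.98 -0.46]
```

View pics/s6.png

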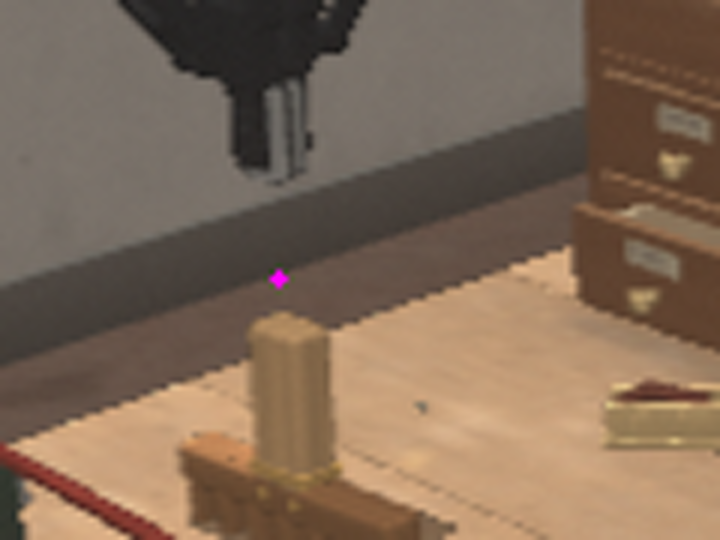

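View pics/t6.png

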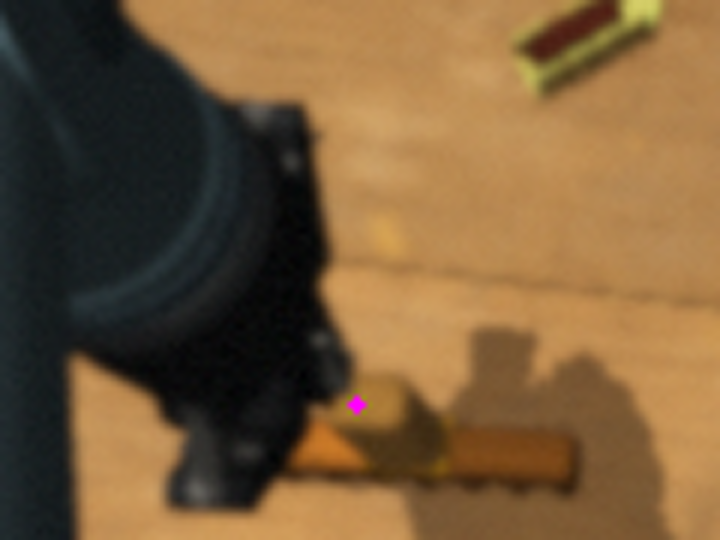

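```bash
cat >> h.py <<'E'
def tri(s,us,t,ut):
    c1,d1=ray(s,[us]);c2,d2=ray(t,[ut]);d1=d1[0]/np.linalg.norm(d1[0]);d2=d2[0]/np.linalg.norm(d2[0])
    k=np.linalg.lstsq(np.c_[d1,-d2],c2-c1,rcond=None)[0]
    a,b=c1+k[0]*d1,c2+k[1]*d2
    return (a+b)/2,np.linalg.norm(a-b)
E
python3 -c "
from h import *
import pickle;t,s=pickle.load(open('s0.pkl','rb'))
print('tip',tri(s,(186.5,159.5),t,(166,211.5)))
print('handle top',tri(s,(187.5,185.5),t,(171,218.5)))
print('knuckles?')
"
```

```text
tip (array([0.4853268 , 0.30767768, 0.16340123]), np.float64(0.0008740449939037196))
handle top (array([0.48651442, 0.31536116, 0.09728407]), np.float64(0.003317947547998251))
knuckles?
```

The view shows the real fingertips about 37 mm above the reported TCP. Triangulation puts the tip at z=0.163 where 0.124 is reported, so the shut fingers had only been resting on top of the handle (tip at scene (187,160), handle top at (187,185)). I'll allow for that offset, open up and go down further.

arm_command([
  [0,0.002,0.01,0,1],
  [0,0,0,0,1],
  [0,0,0,0,1],
  [0,0,0,0,1],
  [0,0,0,0,1],
])

```text
time_s: 4.53
position: [0.4839, 0.3149, 0.1336]
ee_rot: [-2.131, -2.308, 0.001]
contact_force: [0.3, 0.1, 0.2]
gripper_width: 1.001
```

arm_command([
  [0,0,-0.02,0,1],
  [0,0,-0.02,0,1],
  [0,0,-0.02,0,1],
  [0,0,-0.015,0,1],
  [0,0,0,0,1],
])

```text
time_s: 5.15
position: [0.483, 0.3143, 0.0575]
ee_rot: [-2.131, -2.308, 0.005]
contact_force: [-0.4, 0.3, -1.0]
gripper_width: 0.998
```

```bash
python3 -c "
from h import *
s=snap('scene');t=snap('top')
r=st()
crop(s,140,130,260,220,6,'pics/s7.png')
crop(t,110,150,230,240,6,'pics/t7.png')
"
```

```text
t 5.25 pos [0.4845 0.3153 0.0592] jaw deg 4.57 z [ 0.001  0.    -1.   ] F [-0.07 -0.7   0.02] M [0.01 0.05 0.04] g 0.997 q [-0.91  0.42  0.32  1.89 -0.17  0.85 -0.43]
```

View pics/s7.png

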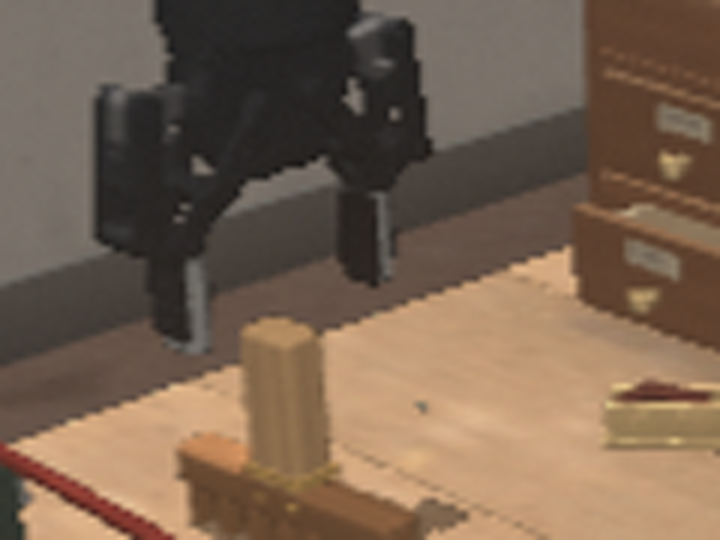

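View pics/t7.png

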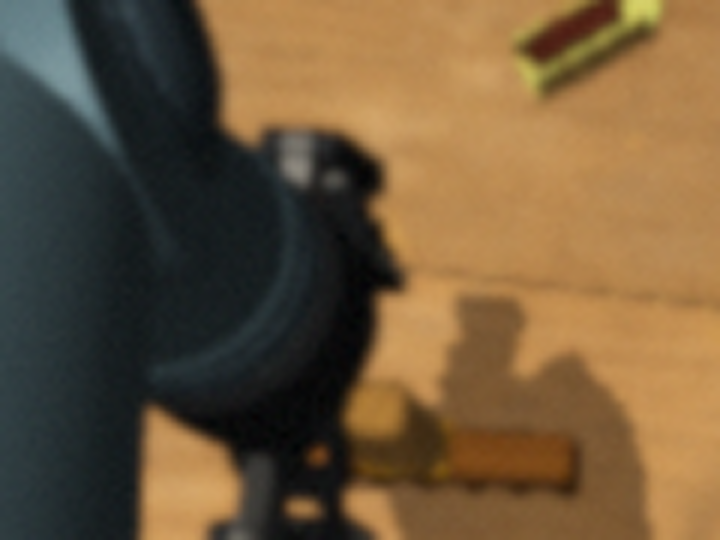

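The open fingers now straddle the handle: tips at crop (185,345) and (370,280), handle top at (283,333). I'll descend the last 31 mm and close.

arm_command([
  [0,0,-0.012,0,1],
  [0,0,-0.012,0,1],
  [0,0,-0.007,0,1],
  [0,0,0,0,0.6],
  [0,0,0,0,0.4],
  [0,0,0,0,0.2],
  [0,0,0,0,0],
  [0,0,0,0,0],
  [0,0,0,0,0],
  [0,0,0,0,0],
])

```text
time_s: 6.5
position: [0.4845, 0.3153, 0.0283]
ee_rot: [2.131, 2.308, 0.001]
contact_force: [1.1, -0.2, 3.4]
gripper_width: 0.237
```

```bash
python3 -c "
from h import *
s=snap('scene')
r=st()
crop(s,140,130,260,220,6,'pics/s8.png')
"
```

```text
t 6.55 pos [0.4844 0.3154 0.0283] jaw deg 4.57 z [ 0.001  0.001 -1.   ] F [-0.05 -0.08  3.24] M [-0.01  0.08 -0.04] g 0.237 q [-0.9   0.47  0.3   1.91 -0.19  0.8  -0.41]
```

View pics/s8.png

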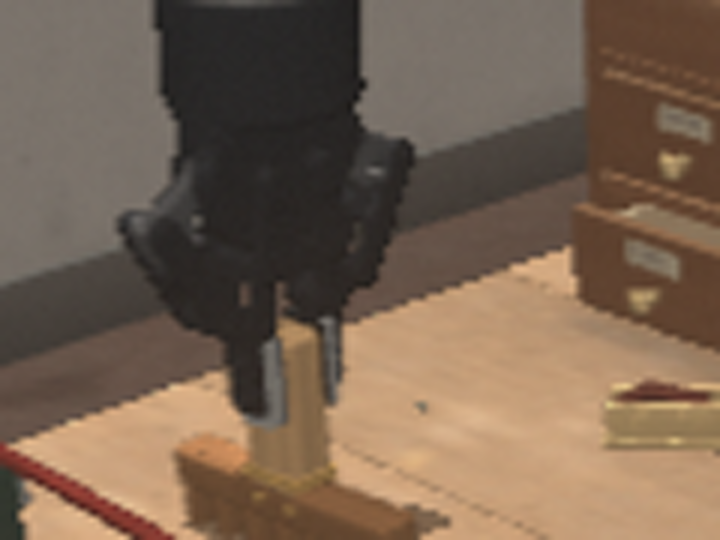

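Gripped: opening 0.237 is about 20 mm, with the pads on the handle faces. A reported z of 0.0283 corresponds to the teeth on the bench. Next I'll lift and carry the rake over the near end of the tray, tray x = -88 mm.

arm_command([
  [0,0,0.015,0,0],
  [0,0,0.03,0,0],
  [0,0,0.035,0,0],
  [0.0009,-0.0302,0,1,0],
  [0.0009,-0.0302,0,1,0],
  [0.0009,-0.0302,0,1,0],
  [0.0009,-0.0302,0,1,0],
  [0.0009,-0.0302,0,1,0],
  [0.0009,-0.0302,0,1,0],
  [0.0009,-0.0302,0,1,0],
  [0.0009,-0.0302,0,1,0],
  [0.0009,-0.0302,0,1,0],
  [0,0,0,0,0],
  [0,0,0,0,0],
])

```text
time_s: 8.3
position: [0.4919, 0.044, 0.108]
ee_rot: [-1.943, -2.468, -0.001]
contact_force: [0.3, 0.9, -1.7]
gripper_width: 0.237
```

```bash
python3 -c "
from h import *
s=snap('scene');t=snap('top')
r=st()
crop(s,200,150,360,270,5,'pics/s9.png')
crop(t,220,140,360,260,5,'pics/t9.png')
"
```

```text
t 8.4 pos [0.492  0.0448 0.1079] jaw deg 13.69 z [-0.     0.001 -1.   ] F [-0.6   0.46 -2.57] M [-0.06  0.05  0.02] g 0.238 q [-0.59  0.2   0.46  2.06 -0.11  0.9   0.17]
```

View pics/s9.png

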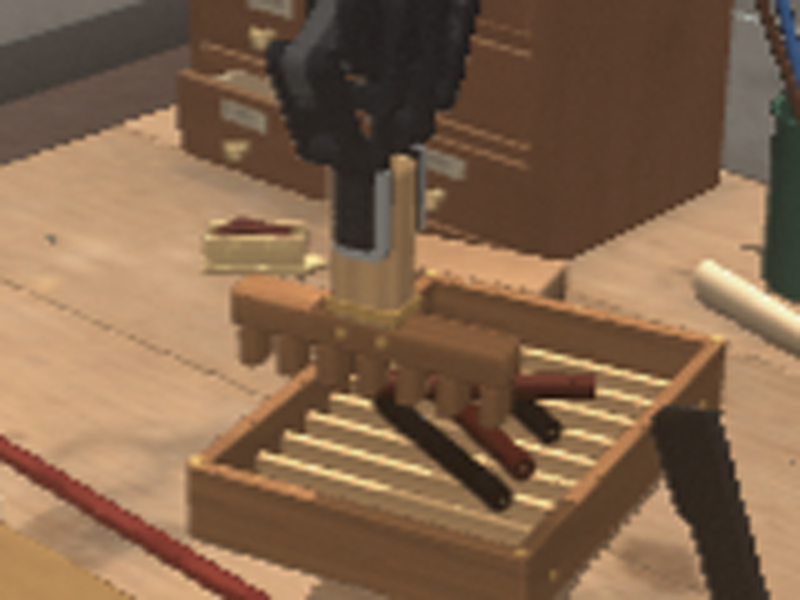

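View pics/t9.png

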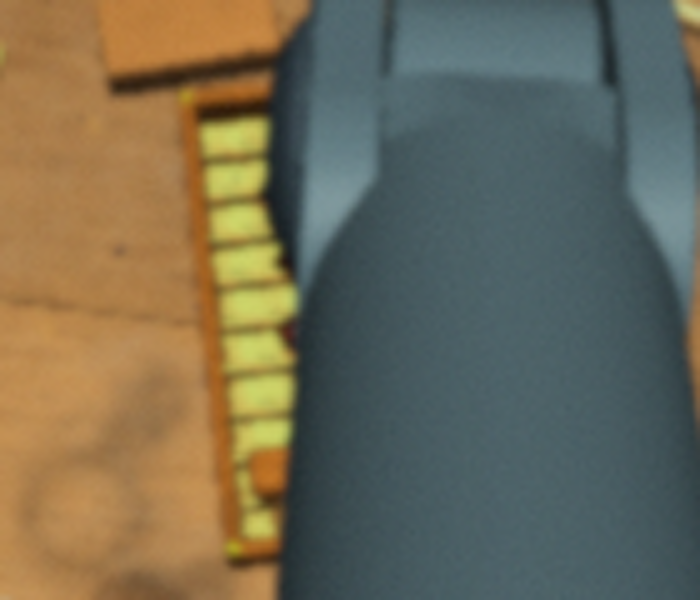

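The rake hangs level over the near end. The bar's left end is at top crop (250,450)-(250,497), and in the scene crop its top corners are near (233,283) and (518,345).

```bash
cat >> h.py <<'E'
TC=np.array([.578,.0645]);TA=np.radians(13.62)
def totray(P):
    P=np.atleast_2d(P)[:,:2]-TC;c,s_=np.cos(TA),np.sin(TA);return np.c_[P@[c,s_],P@[-s_,c]]*1000
E
python3 -c "
from h import *
s=snap('scene');t=snap('top')
f=lambda L,o:(np.array(L,float)+.5)/5-.5+np.array(o)
print(totray(cast(t,f([(250,450),(252,497)],(220,140)),.1157)).round(1))
print(totray(cast(s,f([(233,290),(262,276),(518,342),(490,352)],(200,150)),.1157)).round(1))
print('tcp',totray(read_state()['position']))
"
```

```text
[[-80.6  63.2]
 [-99.8  64.3]]
[[-98.6  59.4]
 [-81.5  56.2]
 [-85.3 -60.3]
 [-98.2 -54.7]]
tcp [[-88.19526756   0.95188045]]
```

arm_command([
  [0,0,-0.02,0,0],
  [0,0,-0.02,0,0],
  [0,0,-0.014,0,0],
  [0,0,0,0,0],
  [0,0,0,0,0],
])

```text
time_s: 9.12
position: [0.4928, 0.0435, 0.0544]
ee_rot: [1.943, 2.468, 0.001]
contact_force: [1.0, -0.3, -0.9]
gripper_width: 0.236
```

arm_command([
  [0,0,-0.003,0,0],
  [0,0,0,0,0],
])

```text
time_s: 9.38
position: [0.4924, 0.0433, 0.0511]
ee_rot: [1.943, 2.468, 0.001]
contact_force: [0.6, 0.9, -1.7]
gripper_width: 0.239
```

arm_command([
  [0,0,-0.002,0,0],
  [0,0,0,0,0],
])

```text
time_s: 9.62
position: [0.4921, 0.0433, 0.0488]
ee_rot: [-1.943, -2.468, 0.0]
contact_force: [-0.3, -0.7, -1.1]
gripper_width: 0.237
```

```bash
python3 -c "
from h import *
s=snap('scene')
r=st()
crop(s,200,150,360,270,5,'pics/s10.png')
"
```

```text
t 9.68 pos [0.4921 0.0432 0.0488] jaw deg 13.57 z [-0. -0. -1.] F [ 0.19 -0.27 -1.37] M [-0.05  0.01 -0.04] g 0.238 q [-0.56  0.3   0.44  2.1  -0.18  0.77  0.23]
```

View pics/s10.png

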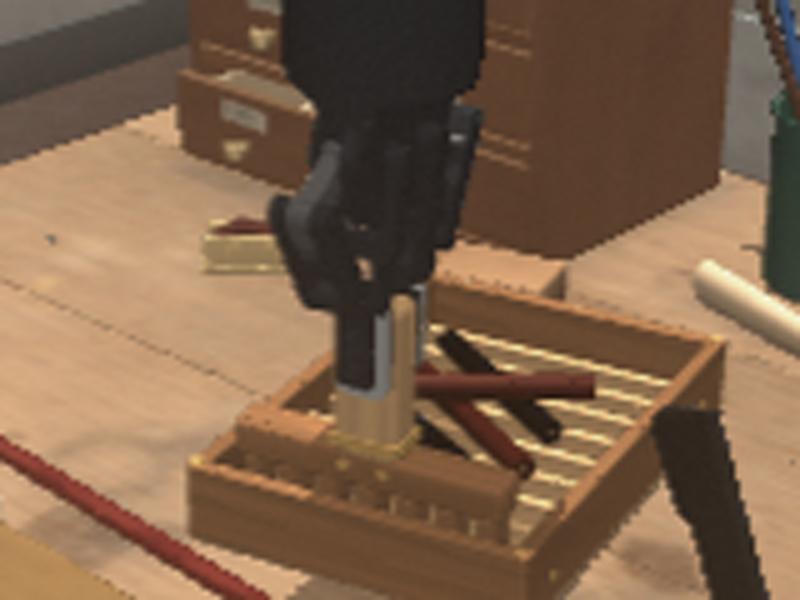

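arm_command([
  [0,0,-0.0015,0,0],
  [0,0,0,0,0],
])

```text
time_s: 9.93
position: [0.493, 0.0434, 0.0486]
ee_rot: [1.944, 2.468, 0.002]
contact_force: [-2.0, 0.0, 6.5]
gripper_width: 0.237
```

arm_command([
  [0,0,-0.0015,0,0],
  [0,0,0,0,0],
])

```text
time_s: 10.18
position: [0.4937, 0.0435, 0.0486]
ee_rot: [1.944, 2.468, 0.003]
contact_force: [-3.3, 0.1, 14.4]
gripper_width: 0.239
```

Ridge contact is confirmed at reported z 0.0486. I'll lift about 1.5 mm clear and comb toward tray +x.

arm_command([
  [0,0,0.0045,0,0],
  [0.0049,0.0012,0,0,0],
  [0.0049,0.0012,0,0,0],
  [0.0049,0.0012,0,0,0],
  [0.0049,0.0012,0,0,0],
  [0.0049,0.0012,0,0,0],
  [0.0049,0.0012,0,0,0],
  [0.0049,0.0012,0,0,0],
  [0.0049,0.0012,0,0,0],
  [0.0049,0.0012,0,0,0],
  [0.0049,0.0012,0,0,0],
  [0.0049,0.0012,0,0,0],
  [0.0049,0.0012,0,0,0],
  [0,0,0,0,0],
])

```text
time_s: 11.92
position: [0.5515, 0.0579, 0.0505]
ee_rot: [1.943, 2.468, 0.0]
contact_force: [0.3, -1.0, -1.6]
gripper_width: 0.24
```

```bash
cat >> h.py <<'E'
def look(n):
    s=snap('scene');r=st();print("tray xy",totray(r["position"]).round(1))
    crop(s,200,150,360,270,5,'pics/%s.png'%n)
E
python3 -c "
from h import *
look('s11')"
```

```text
t 11.97 pos [0.5511 0.0577 0.0503] jaw deg 13.58 z [-0. -0. -1.] F [-0.65 -1.08 -2.15] M [-0.03  0.05  0.01] g 0.243 q [-0.53  0.4   0.42  1.96 -0.22  0.82  0.24]
tray xy [[-27.8  -0.2]]
```

View pics/s11.png

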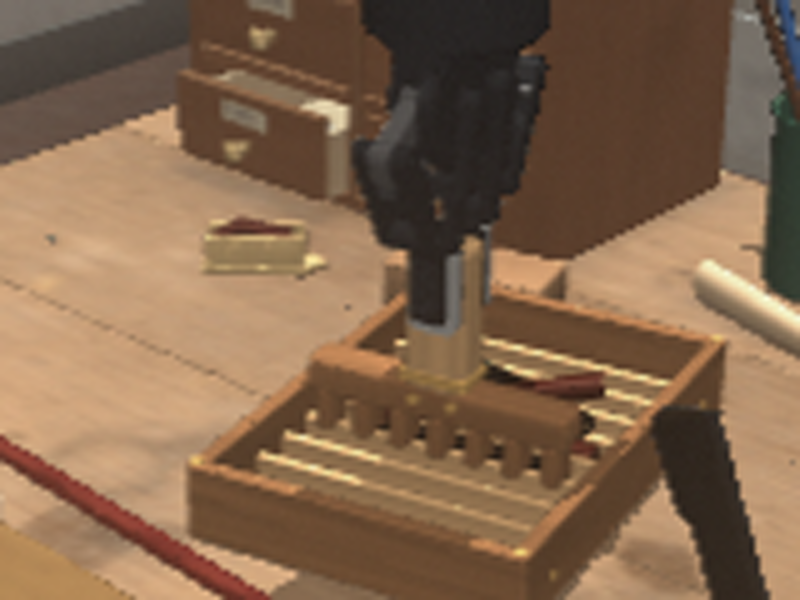

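The rods are being swept ahead of the rake and are turning parallel to it, and the grooves behind it are empty. I'll continue 60 mm.

arm_command([
  [0.0049,0.0012,0,0,0],
  [0.0049,0.0012,0,0,0],
  [0.0049,0.0012,0,0,0],
  [0.0049,0.0012,0,0,0],
  [0.0049,0.0012,0,0,0],
  [0.0049,0.0012,0,0,0],
  [0.0049,0.0012,0,0,0],
  [0.0049,0.0012,0,0,0],
  [0.0049,0.0012,0,0,0],
  [0.0049,0.0012,0,0,0],
  [0,0,0,0,0],
])

```text
time_s: 13.35
position: [0.6005, 0.0698, 0.0504]
ee_rot: [1.943, 2.468, 0.0]
contact_force: [0.0, 0.1, -1.3]
gripper_width: 0.242
```

```bash
python3 -c "
from h import *
look('s12')"
```

```text
t 13.4 pos [0.6    0.0697 0.0503] jaw deg 13.58 z [-0. -0. -1.] F [ 0.34  1.05 -1.64] M [-0.01  0.04  0.04] g 0.236 q [-0.51  0.49  0.41  1.84 -0.25  0.87  0.25]
tray xy [[22.6 -0.1]]
```

View pics/s12.png

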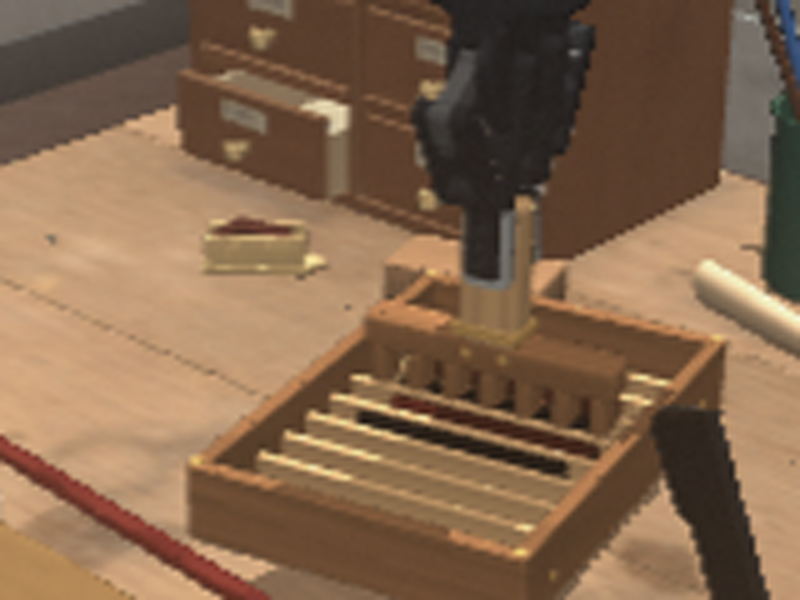

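Two rods, one black and one red, are already in grooves behind the rake at crop (460,440) and (495,425). I'll go on.

arm_command([
  [0.0049,0.0012,0,0,0],
  [0.0049,0.0012,0,0,0],
  [0.0049,0.0012,0,0,0],
  [0.0049,0.0012,0,0,0],
  [0.0049,0.0012,0,0,0],
  [0.0049,0.0012,0,0,0],
  [0,0,0,0,0],
])

```text
time_s: 14.28
position: [0.6299, 0.0771, 0.0504]
ee_rot: [1.943, 2.468, 0.0]
contact_force: [-0.3, 0.1, -1.3]
gripper_width: 0.241
```

```bash
python3 -c "
from h import *
look('s13')"
```

```text
t 14.32 pos [0.6295 0.0769 0.0503] jaw deg 13.58 z [-0. -0. -1.] F [ 0.63 -0.07 -2.59] M [-0.03  0.03 -0.03] g 0.235 q [-0.5   0.54  0.4   1.76 -0.26  0.9   0.25]
tray xy [[53.  -0.1]]
```

View pics/s13.png

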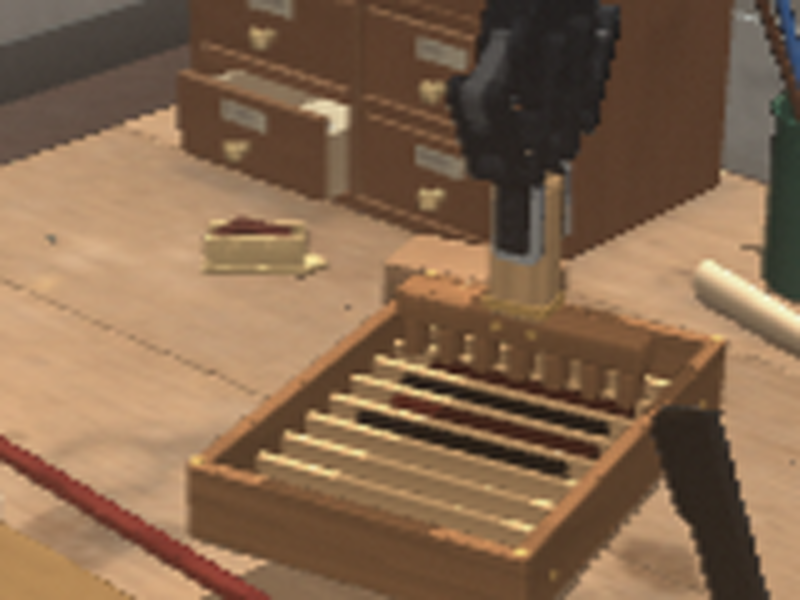

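All four rods now seem to be in grooves: black, red, black, and red under the rake near (530,385). I'll lift and carry the rake back to check.

arm_command([
  [0,0,0.015,0,0],
  [0,0,0.025,0,0],
  [0,0,0.03,0,0],
  [-0.016,0.0268,0,-1,0],
  [-0.016,0.0268,0,-1,0],
  [-0.016,0.0268,0,-1,0],
  [-0.016,0.0268,0,-1,0],
  [-0.016,0.0268,0,-1,0],
  [-0.016,0.0268,0,-1,0],
  [-0.016,0.0268,0,-1,0],
  [-0.016,0.0268,0,-1,0],
  [-0.016,0.0268,0,-1,0],
  [0,0,0,0,0],
])

```text
time_s: 15.95
position: [0.4832, 0.3222, 0.1214]
ee_rot: [-2.122, -2.313, -0.003]
contact_force: [-0.1, 0.2, -1.4]
gripper_width: 0.24
```

```bash
python3 -c "
from h import *
look('s14');t=snap('top');crop(t,240,140,340,260,5,'pics/t14.png')"
```

```text
t 16.0 pos [0.4847 0.3197 0.1214] jaw deg 4.77 z [ 0.001  0.001 -1.   ] F [ 0.51 -1.1  -1.29] M [-0.01 -0.03 -0.01] g 0.237 q [-0.97  0.34  0.38  1.85 -0.15  0.97 -0.44]
tray xy [[-30.6 270. ]]
```

View pics/s14.png

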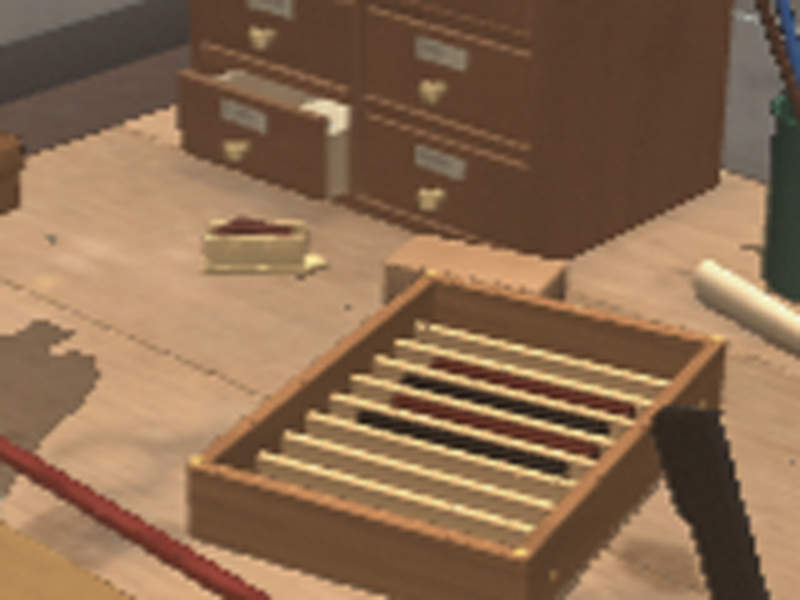

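View pics/t14.png

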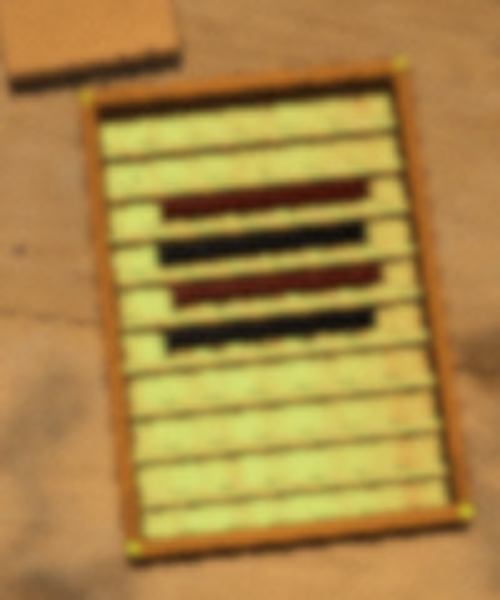

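All four rods lie in neighbouring grooves and parallel, with the ridges visible in front of each one. Next I'll set the rake down at its old place, coming down to contact gently.

arm_command([
  [0,0,-0.03,0,0],
  [0,0,-0.03,0,0],
  [0,0,-0.02,0,0],
  [0,0,-0.008,0,0],
  [0,0,0,0,0],
  [0,0,-0.002,0,0],
  [0,0,0,0,0],
])

```text
time_s: 16.92
position: [0.486, 0.3186, 0.0312]
ee_rot: [2.131, 2.308, 0.002]
contact_force: [0.8, -0.1, -0.7]
gripper_width: 0.237
```

arm_command([
  [0,0,-0.002,0,0],
  [0,0,-0.0015,0,0],
  [0,0,0,0,0],
])

```text
time_s: 17.3
position: [0.4859, 0.3185, 0.0283]
ee_rot: [-2.131, -2.308, -0.001]
contact_force: [-0.8, -0.5, 5.9]
gripper_width: 0.238
```

Bench contact. Now I'll release slowly and withdraw.

arm_command([
  [0,0,0.0005,0,0.35],
  [0,0,0,0,0.5],
  [0,0,0,0,0.8],
  [0,0,0,0,1],
  [0,0,0,0,1],
  [0,0,0,0,1],
  [0,0,0.02,0,1],
  [0,0,0.03,0,1],
  [0,0,0.04,0,1],
  [0,0,0.05,0,1],
  [-0.01,0.02,0.03,0,1],
  [-0.03,0.05,0,0,1],
  [-0.03,0.05,0,0,1],
  [0,0,0,0,1],
])

```text
time_s: 19.05
position: [0.4097, 0.4452, 0.1988]
ee_rot: [-2.114, -2.318, -0.003]
contact_force: [-0.2, 0.3, -0.1]
gripper_width: 0.997
```

```bash
python3 -c "
from h import *
s=snap('scene');t=snap('top');st()
crop(s,150,150,350,280,4,'pics/s15.png');crop(t,140,140,340,260,4,'pics/t15.png')
cv2.imwrite('pics/full15.png',t['image'])"
```

```text
t 19.15 pos [0.415  0.4389 0.1985] jaw deg 4.71 z [ 0.001  0.001 -1.   ] F [ 0.11 -0.96 -0.26] M [-0.02 -0.09  0.03] g 0.998 q [-1.15  0.3   0.33  1.72 -0.1   1.13 -0.71]
```

View pics/s15.png

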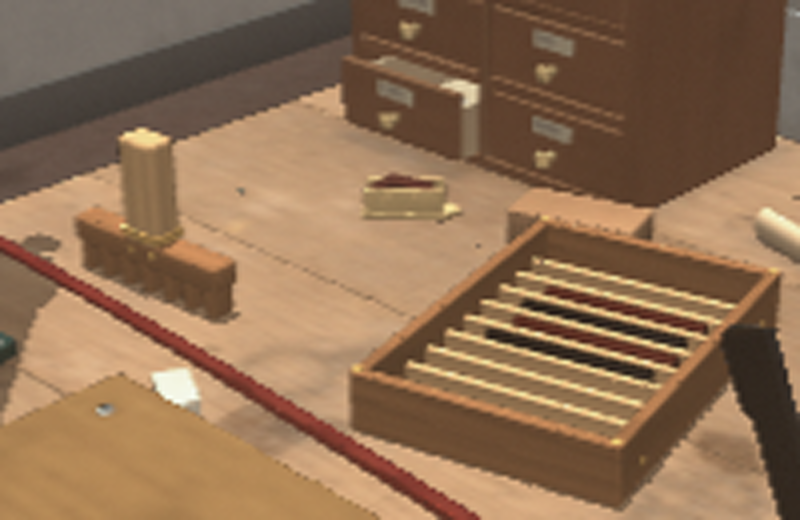

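View pics/full15.png

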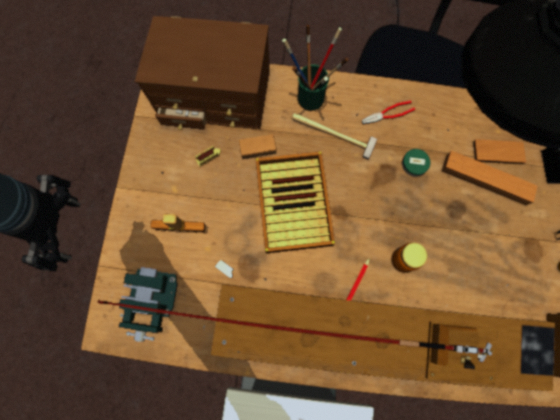

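The rake stands upright at top (177,225), clear of the tray. The four rods are in their grooves at about (294,192), the jar is still at (410,257), and the arm is clear. I'm handing in.

```bash
python3 -c "
from cell import workorder
print(workorder.job_done())"
```

```text
the job is handed in; nothing more can be done
None
```

I raked the four rods into the tray's grooves in one pass, stood the rake back on its teeth beside the tray, and handed the job in. The robot clock read about 19 s.

**Last checks:** In both camera views the rods lie parallel in four neighbouring grooves. The ridges show in front of each rod, which means they dropped in fully. The rake stands upright near its old place, clear of the tray. The jar looks unmoved, and the gripper stayed well above the rods throughout. I judged all of this by eye from the pictures. I did not measure rod heights or angles at the end, and the hand-in reports no verdict.

**What disagreed:** The real fingertips sit about 37 mm higher than the reported tool position. Because of that, my first grasp closed above the rake and only rested on top of its handle, with about 7 N of force. I measured the offset from the two camera views and the second grasp held. The rake then touched the bench and the ridges at the heights that offset predicted, within about 1 mm.

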